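Hold the card stand against the sprung stop for screwing down

ROBOT

A 6-joint arm with a two-finger parallel gripper is mounted at the origin on the work surface. World frame = base frame: x ahead of the robot, y to its left, z up, the work surface at z = 0. Lengths are in m, angles in degrees, forces in N, time in s.
With the tool pointing down it reaches from about 0.25 to 0.85 m from the base axis. Payload 12.5 kg.
Tool frame: the origin (TCP) lies midway between the tips of the shut fingers; the grasp point (between the pads) lies r.grip_point_offset behind it (r.grip_point_offset is the distance from the TCP to the grasp point, in m); z points along the fingers, y is the line along which they close (so a half turn about z gives the same grasp; the last joint's range is limited). The gripper opens to 93 mm and grips with 3 to 60 N. Pads are 15 mm wide; open, the fingers measure 128 mm over their backs; the gripper's body (75 mm by 188 mm) begins 65 mm behind the grasp point.
Start: joints at [-70.852, 20.094, 94.641, -0, 65.266, -4.847], TCP at [0.224, -0.502, 0.219] pointing down, gripper open.
Joint ranges: [-157.81, 157.81], [-45, 120.19], [0.68, 151.7], [-89.99, 269.99], [4.06, 180], [-164.3, 164.3]. Speed limits (degrees/s): [127.2, 127.2, 159.86, 180, 180, 180].

INTERFACE

Orientations are given as a 3x3 rotation matrix whose columns are the frame's x, y, z axes.
In Python, from bench import r, probe_bus, camera gives the robot as it stands (r), with the cameras as plain functions and the readings (probe_bus).
- The arm moves only by the shell command python3 shift.py FILE [FORCE], which reads ROWS from the file FILE. ROWS is a JSON list of rows, 1 to 20 of them, each of 7 numbers: dx, dy, dz in fractions of the full range, 1 being 0.2 m, then a rotation vector rx, ry, rz in shares of 180 degrees (1.0 is 180 degrees), then the opening from 0.0 (shut) to 1.0 (fully open); each row shifts and turns the commanded pose from where the row before left it, along the tool's axes as they then stand; what a row does not reach is not made up. A row lasts 1/12 s, in which the tool goes at most 0.0417 m and 7.16 degrees, less where a joint would pass 70% of its speed; a pose out of reach is approached as far as the arm can. The fingers move at their own pace and stop on an object; FORCE is the grip in N (left out, the last holds). Time passes only in rows, so rows that do not move let the fingers close. It prints the time, the measured TCP pose, the force, the opening and the grip force at its end. A shift or turn number past 1, either way, is cut back to 1. Input that does not fit is refused with a message, and nothing moves.
- probe_bus.sense(): the state, without advancing time (a new reading comes with each control period).
- camera(name): name is "side" or "top"; returns a dict with "frame" (480x640x3 uint8, red, green, blue), "depth" (480x640 float32, m along the optical axis (not along the pixel's ray), 0 where there is no reading), "K" (3x3 intrinsics, pixels), "distortion" ([k1, k2, p1, p2, k3] as OpenCV has them; the pictures are not rectified), "world_to_cam" (4x4, takes a point from world to camera coordinates). Camera axes: x right, y up, looking along -z (the intrinsics and any distortion apply to the point x, -y, -z); pixel columns grow to the right and rows downward; lengths in m; the calibration is good to about 2 mm. A picture is of the moment at which its call begins.
- r.sign_off(): hands the job in; it is judged then, once.
The state is a dict: "clock": time; "joint_pos": joint angles; "joint_vel": joint speeds; "joint_torque": joint torques, N m; "tool_pos": TCP position; "orientation": TCP orientation; "contact_force": force on the tool from outside, world axes, zero at the start; "wrist_torque": the same for the moment, N m; "opening": opening from 0.0 (shut) to 1.0 (fully open); "grip_force": force on a finger pad.
Only numpy, scipy, OpenCV 4.12 (cv2) and the standard library are available. Lean on these libraries where they do the work, as an engineer would, in place of code of your own. Each camera call takes 0.05 s, during which the arm holds its last target. There are 200 camera calls.

TASK

Stand the wide wooden card stand upright on the counter midway between the two glass jars in front of the sprung stop bar, then press the long side of its base squarely against the bar with a steady push of about 10 N, which drives the bar in to about half its travel; never ram it. Hold it so for at least three seconds while the shopkeeper gets ready to screw it down from beneath, and finish still pressing: do not let go. Leave the jars and everything else where they are.

Things in the scene. Friction and masses are not known exactly. Their poses are not given: they have to be found in the camera images.
- card_stand: wide wooden card stand, loose, 0.2-0.35 kg: pale base 50 (x) by 90 (y) by 30 mm high; across its middle an upright plywood panel 10 mm thick (x), 66 mm wide (y), from 30 to 95 mm above the underside, white card on both faces. Same front and back. Starts upright on the counter, left or right of the robot's centre line. Origin: centre of the underside, z up
- small_stand: the other, smaller card stand, same make: base 36 x 56 x 22 mm, panel 10 mm thick, 42 mm wide, up to 68 mm. Loose; not wanted, leave it alone. Origin at the centre of its underside
- stop: sprung stop, fixed on the counter beyond the two jars: straight aluminium bar 360 mm long (y), 20 mm thick, 6 to 32 mm above the counter, flat face towards the robot, on springs before a dark steel block 30 mm high. Origin on the counter under the middle of the bar's face at rest; x square to the face, away from the robot, the way the bar goes in; y along the bar; z up
- stop_bar (a joint): how far the bar has been pushed in, in m: 0 at rest, 0.025 at its hard end. The spring starts with no preload and resists 0.8 N per mm (10 N at 12.5 mm, half its travel); the bar stays parallel to itself
- jar_left: clear glass jar with a steel lid, loose, 0.45 kg, 82 mm diameter, 95 mm tall; origin at the centre of its underside. Of the two jars in front of the stop bar it is the left one seen from the robot (+ y of the stop). The jars are 235 to 255 mm apart (centres), in a line parallel to the bar, centres 65 mm in front of its resting face
- jar_right: clear glass jar with a steel lid, loose, 0.45 kg, 82 mm diameter, 95 mm tall; origin at the centre of its underside. Of the two jars in front of the stop bar it is the right one seen from the robot (- y of the stop). The jars are 235 to 255 mm apart (centres), in a line parallel to the bar, centres 65 mm in front of its resting face
- tape_roll: cardboard-brown roll 90 mm across, 24 mm high, lying flat; bystander. Origin at the centre of its underside
- screwdriver: screwdriver about 200 mm long lying on the counter nearer the robot than the jars; bystander. Origin at its underside
- vase: terracotta vase 86 mm wide, 110 mm tall, left of the stop; bystander. Origin at the centre of its underside
- tin: plain steel tin 72 mm wide, 85 mm tall, right of the stop; bystander. Origin at the centre of its underside

How it is judged (in metres and radians):
On the way, in this order (a step that is already met when the one before it is completed fails the run):
1. the wide card stand is upright on the counter between the two jars, in front of the bar, clear of both jars (height (world z) of card_stand between -0.004 and 0.006 m and angle between card_stand's own z axis and vertical below 0.09 rad and ((y of jar_left in the frame of card_stand above 0.098 m and y of jar_right in the frame of card_stand below -0.098 m) or (y of jar_left in the frame of card_stand below -0.098 m and y of jar_right in the frame of card_stand above 0.098 m)) and x of card_stand in the frame of stop between -0.13 and 0.01 m), for 0.1 s.
2. it is pressed squarely against the bar with 6 to 15 N for two seconds on end (all of step 1 and contact force between card_stand and stop between 6 and 15 N and angle between the x axis of card_stand and the x axis of stop, either way round below 0.13 rad), for 2 s.
At the end, for the whole second after the job is handed in: The wide stand is upright (5 degrees) on the counter (6 mm), both jar centres at least 98 mm from its centre along its long side, square to the bar within 7 degrees, at rest, and the fingers still press it against the bar with 6 to 15 N (all of step 2 and linear speed of card_stand below 0.02 m/s and contact force between the fingers and card_stand above 2 N); the arm keeps its last pose, push and grip.
It fails at once if the bar is rammed (over 30 N) (contact force between card_stand and stop above 30 N).
It fails at once if a jar is shifted over 15 mm or tipped (distance of any of jar_left, jar_right from where it was at the start of the episode above 0.015 m or angle between any of jar_left, jar_right's own z axis and vertical above 0.3 rad).
It fails at once if the small stand is shifted over 30 mm or tipped (distance of small_stand from where it was at the start of the episode above 0.03 m or angle between small_stand's own z axis and vertical above 0.3 rad).
It fails at once if the roll or screwdriver is shifted over 30 mm (distance of any of tape_roll, screwdriver from where it was at the start of the episode above 0.03 m or angle between tape_roll's own z axis and vertical above 0.3 rad).
It fails at once if the vase or tin is shifted over 30 mm or tipped (distance of any of vase, tin from where it was at the start of the episode above 0.03 m or angle between any of vase, tin's own z axis and vertical above 0.3 rad).
It also fails if it takes over 50 s, if anything falls off the work surface, if the arm or the gripper's body presses on something with over 40 N, if the wrist force passes 120 N, or if a joint passes its speed limit or range.

## Working session

There is one attempt and no reset: what is moved stays moved. The work goes in short steps, Python scripts to look and compute and a shell command to move; the robot and the scene stay as the last step left them, time stands still between calls to the robot, and variables do not carry over. Pictures are saved under pics/ and viewed, at most 10 in all, crops included, and the job is handed in when it is done.

```bash
ls; mkdir -p pics; python3 - <<'E'
from bench import r, probe_bus, camera
import cv2,numpy as np
for n in("top","side"):
    c=camera(n); np.savez(f"pics/{n}.npz",**c); cv2.imwrite(f"pics/{n}0.png",c["frame"][:,:,::-1])
    print(n,c["K"].tolist(),c["distortion"],np.linalg.inv(c["world_to_cam"]).round(3).tolist(),(c["depth"]>0).mean())
s=probe_bus.sense();print(s,r.grip_point_offset)
E
```

```text
bench.py
pics
shift.py
top [[482.7487763555664, 0.0, 311.9723472318101], [0.0, 482.7487763555664, 239.01983690063815], [0.0, 0.0, 1.0]] [-0.08312041  0.          0.          0.          0.        ] [[-0.005, 0.996, -0.087, 0.438], [-1.0, -0.005, 0.009, -0.005], [0.008, 0.087, 0.996, 1.17], [0.0, 0.0, 0.0, 1.0]] 0.9959928385416666
side [[570.0871880620892, 0.0, 308.3269865641628], [0.0, 570.0871880620892, 241.1768484386359], [0.0, 0.0, 1.0]] [-0.12265283  0.          0.          0.          0.        ] [[-0.985, 0.117, -0.126, 0.402], [-0.172, -0.694, 0.699, 0.809], [-0.006, 0.711, 0.703, 0.87], [0.0, 0.0, 0.0, 1.0]] 0.9960872395833333
{'clock': 0.1, 'joint_pos': array([-7.08522354e+01,  2.01211460e+01,  9.46735713e+01, -2.48855871e-04,
        6.52640425e+01, -4.84652262e+00]), 'joint_vel': array([ 0.06619166,  0.03943914, -0.1431708 , -0.04309165,  0.05504128,
       -0.0784751 ]), 'joint_torque': array([ 1.73356366e-03, -4.98027921e+01, -2.85703683e+01,  7.00638886e-02,
        2.38915271e-02, -3.57230158e-05]), 'tool_pos': array([ 0.22358264, -0.50216897,  0.21815434]), 'orientation': array([[ 9.13585282e-01,  4.06647042e-01, -3.40113501e-04],
       [ 4.06647176e-01, -9.13584773e-01,  9.67520729e-04],
       [ 8.27169272e-05, -1.02221889e-03, -9.99999474e-01]]), 'contact_force': array([ 0.05499428,  0.23567932, -0.05134643]), 'wrist_torque': array([-0.03406837, -0.00165373, -0.0101914 ]), 'grip_force': 0.0, 'opening': 1.0020424179755558} 0.0188
```

View pics/top0.png

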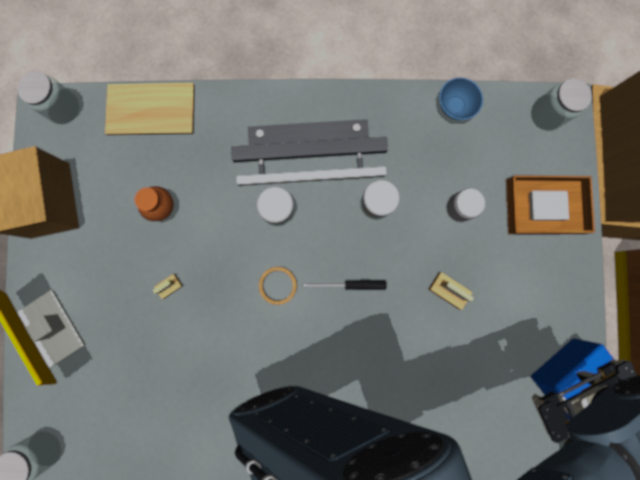

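View pics/side0.png

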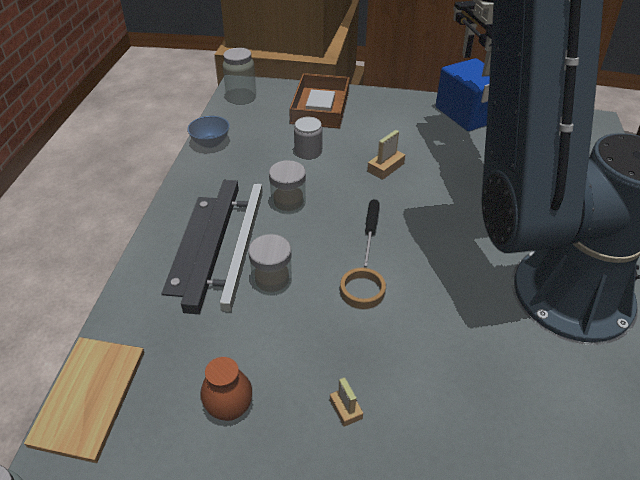

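The top view shows the wide stand at about (452,290), the small one at (167,287), the jars at (276,205) and (381,198), and the bar running from (237,181) to (386,172). The side view agrees, with the wide stand at (386,158). Next I measure with the depth.

```bash
cat > m.py <<'E'
import cv2,numpy as np
def cloud(c):
    h,w=c["depth"].shape
    u,v=np.meshgrid(np.arange(w),np.arange(h))
    p=cv2.undistortPoints(np.stack([u,v],-1).reshape(-1,1,2).astype(np.float64),c["K"],c["distortion"]).reshape(h,w,2)
    d=c["depth"]; P=np.stack([p[...,0]*d,-p[...,1]*d,-d,np.ones_like(d)],-1)
    return (P@np.linalg.inv(c["world_to_cam"]).T)[...,:3]
def rect(p):
    c,s,a=cv2.minAreaRect((p[:,:2]*1000).astype(np.float32))
    b=cv2.boxPoints((c,s,a)); e=b[1]-b[0]; f=b[2]-b[1]
    L=e if np.hypot(*e)>np.hypot(*f) else f
    return np.round(c,1),np.round(s,1),round(np.degrees(np.arctan2(L[1],L[0]))%180,1)
def box(X,x0,x1,y0,y1,z0,z1):
    lo,hi=np.array([x0,y0,z0]),np.array([x1,y1,z1])
    return ((X>=lo)&(X<=hi)).all(-1)
E
python3 - <<'E'
from m import *
for n in("top","side"):
    c=dict(np.load(f"pics/{n}.npz")); X=cloud(c)
    print(n)
    def px(u,v): return X[v,u].round(3)
    if n=="top":
        for q in[(452,290),(167,287),(276,205),(381,198),(310,178),(240,181),(383,173),(278,270),(375,285),(315,286),(155,195),(468,203),(450,320)]:print(q,px(*q))
    f=c["frame"].astype(int); hsv=cv2.cvtColor(c["frame"],cv2.COLOR_RGB2HSV)
    wood=(hsv[...,1]>70)&(hsv[...,0]<35)&(hsv[...,2]>80)
    R=box(X,.2,.5,-.45,-.22,-.01,.12)
    for lo,hi in((.022,.037),(.085,.105)):
        m=R&(X[...,2]>lo)&(X[...,2]<hi); print("stand",lo,m.sum(),rect(X[m]),X[m][:,2].mean().round(4))
    for y0,y1 in((0,.2),(-.25,-.05)):
        m=box(X,.4,.6,y0,y1,.085,.105); print("jar",rect(X[m]),X[m].mean(0).round(4), m.sum())
    m=box(X,.52,.63,-.25,.25,.027,.037)&(f.min(-1)>110); print("bar",rect(X[m]),m.sum(),X[m].mean(0).round(4))
E
```

```text
top
(452, 290) [ 0.416 -0.33   0.084]
(167, 287) [0.426 0.323 0.047]
(276, 205) [0.61  0.066 0.095]
(381, 198) [ 0.625 -0.171  0.093]
(310, 178) [ 0.684 -0.011  0.035]
(240, 181) [0.678 0.157 0.031]
(383, 173) [ 0.697 -0.187  0.032]
(278, 270) [ 0.466  0.068 -0.002]
(375, 285) [ 0.428 -0.164  0.025]
(315, 286) [ 0.427 -0.022 -0.001]
(155, 195) [0.631 0.336 0.113]
(468, 203) [ 0.614 -0.373  0.086]
(450, 320) [ 0.342 -0.35  -0.004]
stand 0.022 568 (array([ 413.6, -345.6]), array([92.2, 51.2]), np.float32(55.3)) 0.0293
stand 0.085 163 (array([ 413.4, -344.5]), array([67.4, 11.4]), np.float32(56.8)) 0.0936
jar (array([585.4,  69.6]), array([28.7, 74.4]), np.float32(90.8)) [0.5871 0.0694 0.0948] 333
jar (array([ 592.9, -170.7]), array([62.3, 13.9]), np.float32(89.9)) [ 0.5939 -0.1697  0.0944] 145
bar (array([0., 0.]), array([0., 0.]), np.float32(0.0)) 0 [nan nan nan]
side
stand 0.022 391 (array([ 412.4, -345. ]), array([94.7, 52.4]), np.float32(57.1)) 0.0301
stand 0.085 144 (array([ 414. , -345.8]), array([71.7, 15.9]), np.float32(55.9)) 0.0935
jar (array([585.3,  71.9]), array([29.1, 77.7]), np.float32(90.2)) [0.587  0.0761 0.0949] 396
jar (array([ 592.6, -168.8]), array([61.3, 14.7]), np.float32(89.9)) [ 0.5935 -0.1659  0.0941] 114
bar (array([0., 0.]), array([0., 0.]), np.float32(0.0)) 0 [nan nan nan]<stdin>:15: RuntimeWarning: Mean of empty slice.
  ret = um.true_divide(
```

```bash
python3 - <<'E'
from m import *
for n in("top","side"):
    c=dict(np.load(f"pics/{n}.npz")); X=cloud(c); f=c["frame"].astype(int); print(n)
    for nm,y0,y1 in(("L",0,.15),("R",-.25,-.09)):
        m=box(X,.55,.69,y0,y1,.087,.105); k=cv2.minEnclosingCircle((X[m][:,:2]*1000).astype(np.float32)); print("jar",nm,k,rect(X[m]),m.sum())
    m=box(X,.65,.73,-.25,.22,.024,.040)&(f.min(-1)>120); P=X[m];print("bar",rect(P),m.sum())
    # near edge: min x per y-bin
    ys=np.arange(-.18,.16,.02); E=np.array([[y+.01,P[(P[:,1]>=y)&(P[:,1]<y+.02),0].min()] for y in ys if ((P[:,1]>=y)&(P[:,1]<y+.02)).any()])
    a=np.polyfit(E[:,0],E[:,1],1); print("near edge x=a*y+b",a,np.degrees(np.arctan(a[0])), (E[:,1]-np.polyval(a,E[:,0])).std())
    for nm,b in(("small",(.35,.5,.25,.4,.015,.12)),("tape",(.35,.5,.0,.13,.015,.03)),("driver",(.38,.48,-.21,.0,.008,.06)),("vase",(.5,.7,.28,.42,.02,.13)),("tin",(.55,.7,-.45,-.3,.06,.1))):
        m=box(X,*b);print(nm,rect(X[m]),X[m][:,2].max())
E
```

```text
top
jar L ((611.2998657226562, 69.12639617919922), 41.19760513305664) (array([610.5,  69.7]), array([80.1, 78.7]), np.float32(33.7)) 998
jar R ((626.35205078125, -170.8660430908203), 41.84563064575195) (array([ 626.9, -170.3]), array([80.3, 81.8]), np.float32(178.9)) 1028
bar (array([708.8, -13.3]), array([ 54.7, 358.1]), np.float32(93.5)) 1217
near edge x=a*y+b [-0.06080645  0.68121909] -3.479668321563598 0.0006217509358963417
small (array([427.6, 330.5]), array([36.6, 55.4]), np.float32(123.6)) 0.07262452820539345
tape (array([429.9,  66.2]), array([90.8, 90.1]), np.float32(44.8)) 0.029784113423038328
driver (array([431.2, -95.5]), array([190.7,  23.9]), np.float32(89.6)) 0.0316737328287362
vase (array([618.9, 349.1]), array([68.6, 85.8]), np.float32(154.9)) 0.11630040322058588
tin (array([ 616.3, -377.1]), array([68.9, 72.3]), np.float32(179.4)) 0.09095836948264169
side
jar L ((611.9618530273438, 72.5461654663086), 42.9398193359375) (array([611.5,  71.3]), array([80.7, 81.5]), np.float32(96.1)) 1116
jar R ((625.80712890625, -169.46351623535156), 42.07536315917969) (array([ 625.7, -169.3]), array([80.2, 80.3]), np.float32(168.3)) 749
bar (array([708.5, -11.7]), array([ 54.1, 359.2]), np.float32(93.2)) 1106
near edge x=a*y+b [-0.06030037  0.68142511] -3.4507782455997233 0.0003871669944322146
small (array([428.9, 331.2]), array([36.5, 57.4]), np.float32(126.3)) 0.07268267014437046
tape (array([430.7,  65.4]), array([90.4, 98.7]), np.float32(130.5)) 0.02998745275578163
driver (array([428.4, -96.2]), array([189.6,  25.5]), np.float32(90.0)) 0.031114269594863297
vase (array([621.5, 365.6]), array([84. , 68.8]), np.float32(15.5)) 0.11569200833278992
tin (array([ 615.2, -375.9]), array([69.9, 68.9]), np.float32(69.1)) 0.09222696516386386
```

Careful with the scale: shifts go in shares of 0.2 m and turns go in shares of 180 degrees. That gives: 0.0297 m / 0.2 = 0.1485, -0.0083 m / 0.2 = -0.0415, -5.4 degrees / 180 = -0.03.

```bash
echo '[[0.1485,-0.0415,0,0,0,0,0.9],[0.1485,-0.0415,0,0,0,0,0.9],[0.1485,-0.0415,0,0,0,0,0.9],[0.1485,-0.0415,0,0,0,0,0.9],[0.1485,-0.0415,0,0,0,0,0.9],[0.1485,-0.0415,0,0,0,0,0.9],[0.1485,-0.0415,0,0,0,0,0.9],[0.1485,-0.0415,0,0,0,0,0.9],[0,0,0,0,0,-0.03,0.9],[0,0,0,0,0,-0.03,0.9],[0,0,0,0,0,-0.03,0.9],[0,0,0,0,0,-0.03,0.9],[0,0,0,0,0,-0.03,0.9],[0,0,0,0,0,-0.03,0.9],[0,0,0,0,0,0,0.9],[0,0,0,0,0,0,0.9],[0,0,0,0,0,0,0.9]]' > next.json && python3 shift.py next.json
cat > s.py <<'E'
from bench import r, probe_bus, camera
import numpy as np
s=probe_bus.sense();R=s["orientation"]
print(s["clock"],s["tool_pos"].round(4),"yaw_y",np.degrees(np.arctan2(R[1,1],R[0,1])).round(2),"z",R[:,2].round(4),"F",s["contact_force"].round(2),s["opening"],s["grip_force"])
E
python3 s.py
```

```text
clock: 1.52
tool_pos: [0.4137, -0.3451, 0.2185]
orientation: [[0.556, 0.831, -0.0], [0.831, -0.556, 0.0], [0.0, -0.0, -1.0]]
contact_force: [-1.2, -0.5, -0.4]
opening: 0.899
grip_force: 0.0
1.5167 [ 0.4137 -0.3451  0.2185] yaw_y -33.78 z [-2.e-04  2.e-04 -1.e+00] F [-1.24 -0.54 -0.44] 0.8991860589348866 0.0
```

To row units: 0.022 m / 0.2 = 0.11.

```bash
echo '[[0,0,0.11,0,0,0,0.9],[0,0,0.11,0,0,0,0.9],[0,0,0.11,0,0,0,0.9],[0,0,0.11,0,0,0,0.9],[0,0,0.11,0,0,0,0.9],[0,0,0.11,0,0,0,0.9],[0,0,0.11,0,0,0,0.9],[0,0,0.11,0,0,0,0.9],[0,0,0,0,0,0,0.9],[0,0,0,0,0,0,0.9]]' > next.json && python3 shift.py next.json
echo '[[0,0,0,0,0,0,0.5],[0,0,0,0,0,0,0.3],[0,0,0,0,0,0,0.2],[0,0,0,0,0,0,0],[0,0,0,0,0,0,0],[0,0,0,0,0,0,0],[0,0,0,0,0,0,0],[0,0,0,0,0,0,0],[0,0,0,0,0,0,0],[0,0,0,0,0,0,0]]' > next.json && python3 shift.py next.json 40; python3 s.py
```

```text
clock: 2.35
tool_pos: [0.4134, -0.3449, 0.0423]
orientation: [[0.555, 0.832, -0.001], [0.832, -0.555, 0.001], [0.0, -0.002, -1.0]]
contact_force: [0.1, 0.2, 0.1]
opening: 0.898
grip_force: 0.0
clock: 3.18
tool_pos: [0.4137, -0.3452, 0.0426]
orientation: [[0.553, 0.833, -0.0], [0.833, -0.553, 0.0], [0.0, -0.0, -1.0]]
contact_force: [0.4, -0.4, 0.2]
opening: 0.234
grip_force: 0.0
3.1833 [ 0.4137 -0.3452  0.0426] yaw_y -33.61 z [-0.  0. -1.] F [ 0.45 -0.44  0.2 ] 0.2335485550956684 0.0
```

Still closing, so I wait.

```bash
echo '[[0,0,0,0,0,0,0],[0,0,0,0,0,0,0],[0,0,0,0,0,0,0],[0,0,0,0,0,0,0],[0,0,0,0,0,0,0],[0,0,0,0,0,0,0]]' > next.json && python3 shift.py next.json 40; python3 s.py
```

```text
clock: 3.68
tool_pos: [0.4137, -0.3451, 0.0425]
orientation: [[0.553, 0.833, -0.0], [0.833, -0.553, 0.0], [0.0, -0.0, -1.0]]
contact_force: [0.4, -0.1, -3.0]
opening: 0.109
grip_force: 40.0
3.6833 [ 0.4137 -0.3451  0.0425] yaw_y -33.6 z [-2.e-04  2.e-04 -1.e+00] F [ 0.35 -0.11 -2.99] 0.10883334585786038 39.998958706855774
```

To row units: -0.02 m / 0.2 = -0.1, -0.01 m / 0.2 = -0.05, -5.3 degrees / 180 = -0.0294.

```bash
echo '[[0,0,-0.05,0,0,0,0],[0,0,-0.1,0,0,0,0],[0,0,-0.1,0,0,0,0],[0,0,-0.1,0,0,0,0],[0,0,-0.1,0,0,0,0],[0,0,-0.1,0,0,0,0],[0,0,-0.1,0,0,0,0],[0,0,-0.05,0,0,0,0],[0,0,0,0,0,-0.0294,0],[0,0,0,0,0,-0.0294,0],[0,0,0,0,0,-0.0294,0],[0,0,0,0,0,-0.0294,0],[0,0,0,0,0,-0.0294,0],[0,0,0,0,0,-0.0294,0],[0,0,0,0,0,-0.0294,0],[0,0,0,0,0,0,0]]' > next.json && python3 shift.py next.json
echo '[[0.044,0.038,0,0,0,0,0],[0.088,0.076,0,0,0,0,0],[0.088,0.076,0,0,0,0,0],[0.088,0.076,0,0,0,0,0],[0.088,0.076,0,0,0,0,0],[0.088,0.076,0,0,0,0,0],[0.088,0.076,0,0,0,0,0],[0.088,0.076,0,0,0,0,0],[0.088,0.076,0,0,0,0,0],[0.088,0.076,0,0,0,0,0],[0.088,0.076,0,0,0,0,0],[0.088,0.076,0,0,0,0,0],[0.088,0.076,0,0,0,0,0],[0.088,0.076,0,0,0,0,0],[0.088,0.076,0,0,0,0,0],[0.088,0.076,0,0,0,0,0],[0.044,0.038,0,0,0,0,0],[0,0,0,0,0,0,0],[0,0,0,0,0,0,0],[0,0,0,0,0,0,0]]' > next.json && python3 shift.py next.json
python3 s.py
python3 - <<'E'
from m import *
from bench import r, probe_bus, camera
for n in("top","side"):
    c=camera(n); X=cloud(c); cv2.imwrite(f"pics/{n}1.png",c["frame"][:,:,::-1])
    hsv=cv2.cvtColor(c["frame"],cv2.COLOR_RGB2HSV)
    w=(hsv[...,1]>60)&(hsv[...,0]<35)&box(X,.55,.73,-.15,.06,.12,.24)
    for lo,hi in((.12,.155),(.16,.178),(.21,.25)):
        m=w&(X[...,2]>lo)&(X[...,2]<=hi)
        if m.sum()>10: print(n,lo,m.sum(),rect(X[m]),X[m][:,2].mean())
E
```

```text
clock: 5.02
tool_pos: [0.4135, -0.345, 0.1826]
orientation: [[-0.065, 0.998, -0.0], [0.998, 0.065, 0.0], [0.0, -0.0, -1.0]]
contact_force: [0.2, 0.6, -1.6]
opening: 0.108
grip_force: 40.0
clock: 6.68
tool_pos: [0.6387, -0.0499, 0.1825]
orientation: [[-0.06, 0.998, -0.001], [0.998, 0.06, -0.0], [-0.0, -0.001, -1.0]]
contact_force: [-0.8, -0.1, -2.2]
opening: 0.105
grip_force: 40.0
6.6833 [ 0.6387 -0.0499  0.1825] yaw_y 3.42 z [-7.e-04 -2.e-04 -1.e+00] F [-0.75 -0.15 -2.23] 0.10483027001875425 39.99896228313446
top 0.16 21 (array([654.8, -11. ]), array([ 7.7, 10.8]), np.float32(135.7)) 0.17062438436655375
side 0.12 140 (array([621.3, -30. ]), array([84.1, 41.1]), np.float32(56.5)) 0.14949493861105917
side 0.16 566 (array([637.5, -47.8]), array([50.1, 92.3]), np.float32(92.9)) 0.16978308638638137
side 0.21 139 (array([638.3, -39.5]), array([10.8, 48.5]), np.float32(95.2)) 0.2300827464802695
```

View pics/side1.png

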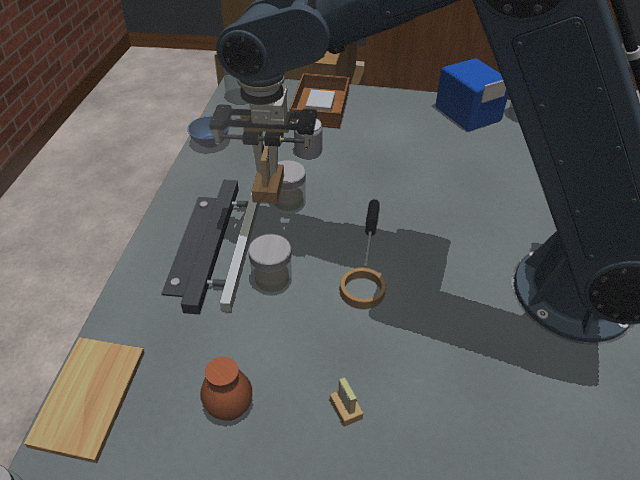

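The side view shows the stand upright in the fingers at (268,180), above the gap and square to the bar. Now I lower it.

To row units: 0.015 m / 0.2 = 0.075, 0.01 m / 0.2 = 0.05.

```bash
echo '[[0,0,0.05,0,0,0,0],[0,0,0.075,0,0,0,0],[0,0,0.075,0,0,0,0],[0,0,0.075,0,0,0,0],[0,0,0.075,0,0,0,0],[0,0,0.075,0,0,0,0],[0,0,0.075,0,0,0,0],[0,0,0.075,0,0,0,0],[0,0,0.05,0,0,0,0],[0,0,0.025,0,0,0,0],[0,0,0.02,0,0,0,0],[0,0,0.01,0,0,0,0],[0,0,0.01,0,0,0,0],[0,0,0,0,0,0,0],[0,0,0,0,0,0,0],[0,0,0,0,0,0,0]]' > next.json && python3 shift.py next.json
echo '[[0,0,0.0025,0,0,0,0],[0,0,0.0025,0,0,0,0],[0,0,0,0,0,0,0],[0,0,0,0,0,0,0]]' > next.json && python3 shift.py next.json;python3 s.py
python3 - <<'E'
from m import *
from bench import r, probe_bus, camera
c=camera("side"); X=cloud(c); cv2.imwrite("pics/side2.png",c["frame"][60:360,100:500,::-1].repeat(2,0).repeat(2,1))
hsv=cv2.cvtColor(c["frame"],cv2.COLOR_RGB2HSV)
m=(hsv[...,1]>60)&(hsv[...,0]<35)&box(X,.55,.73,-.15,.06,.024,.036); print(rect(X[m]),m.sum(),X[m][:,2].mean())
m=box(X,.55,.69,0,.15,.087,.1);print(cv2.minEnclosingCircle((X[m][:,:2]*1000).astype(np.float32)))
E
```

```text
clock: 8.12
tool_pos: [0.6396, -0.0493, 0.0451]
orientation: [[-0.061, 0.998, 0.001], [0.998, 0.061, -0.0], [-0.0, 0.001, -1.0]]
contact_force: [1.0, -0.4, -1.8]
opening: 0.11
grip_force: 40.0
clock: 8.45
tool_pos: [0.6393, -0.0492, 0.0437]
orientation: [[-0.061, 0.998, 0.0], [0.998, 0.061, -0.0], [-0.0, 0.0, -1.0]]
contact_force: [-0.1, -0.5, -2.9]
opening: 0.105
grip_force: 40.0
8.45 [ 0.6393 -0.0492  0.0437] yaw_y 3.5 z [ 1.e-04 -0.e+00 -1.e+00] F [-0.05 -0.48 -2.87] 0.1052239333866499 39.99889254570007
(array([639.9, -58.6]), array([54.6, 66.3]), np.float32(100.8)) 201 0.03174241688967958
((611.689697265625, 72.14009094238281), 41.8737907409668)
```

View pics/side2.png

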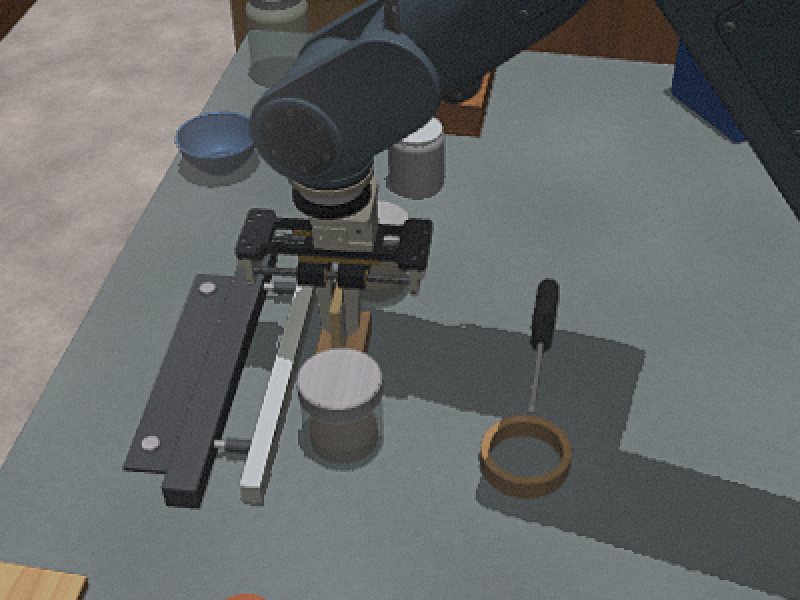

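The crop shows the stand at (345,335) between the jars and about 20 mm short of the bar. I touch down, then approach slowly.

To row units: 0.0006 m / 0.2 = 0.003, 0.0005 m / 0.2 = 0.0025.

```bash
echo '[[0,0,0.0025,0,0,0,0],[0,0,0.003,0,0,0,0],[0,0,0.0015,0,0,0,0],[0,0,0,0,0,0,0],[0,0,0,0,0,0,0],[0,0,0,0,0,0,0]]' > next.json && python3 shift.py next.json;python3 s.py
echo '[[0,0.005,0,0,0,0,0],[0,0.0075,0,0,0,0,0],[0,0.0075,0,0,0,0,0],[0,0.0075,0,0,0,0,0],[0,0.0075,0,0,0,0,0],[0,0.0075,0,0,0,0,0],[0,0.0075,0,0,0,0,0],[0,0.005,0,0,0,0,0],[0,0.005,0,0,0,0,0],[0,0,0,0,0,0,0],[0,0,0,0,0,0,0],[0,0,0,0,0,0,0]]' > next.json && python3 shift.py next.json;python3 s.py
```

```text
clock: 9.0
tool_pos: [0.6394, -0.0492, 0.0425]
orientation: [[-0.061, 0.998, 0.0], [0.998, 0.061, -0.0], [-0.0, 0.0, -1.0]]
contact_force: [-0.3, 0.1, 3.1]
opening: 0.105
grip_force: 40.0
9.0 [ 0.6394 -0.0492  0.0425] yaw_y 3.5 z [ 3.e-04 -0.e+00 -1.e+00] F [-0.33  0.08  3.14] 0.10462236532795563 40.00042140483856
clock: 10.0
tool_pos: [0.6514, -0.0486, 0.0425]
orientation: [[-0.061, 0.998, 0.0], [0.998, 0.061, -0.0], [-0.0, 0.0, -1.0]]
contact_force: [-3.2, -0.7, 5.4]
opening: 0.103
grip_force: 40.0
10.0 [ 0.6514 -0.0486  0.0425] yaw_y 3.49 z [ 1.e-04 -0.e+00 -1.e+00] F [-3.24 -0.74  5.38] 0.10306439636144589 40.000752210617065
```

To row units: 0.001 m / 0.2 = 0.005, -0.0005 m / 0.2 = -0.0025.

```bash
echo '[[0,0.005,-0.0025,0,0,0,0],[0,0.005,0,0,0,0,0],[0,0.005,0,0,0,0,0],[0,0.005,0,0,0,0,0],[0,0.005,0,0,0,0,0],[0,0,0,0,0,0,0],[0,0,0,0,0,0,0]]' > next.json && python3 shift.py next.json;python3 s.py
for i in 1 ; do echo '[[0,0.005,0,0,0,0,0],[0,0.005,0,0,0,0,0],[0,0.005,0,0,0,0,0],[0,0,0,0,0,0,0],[0,0,0,0,0,0,0]]' > next.json && python3 shift.py next.json;python3 s.py;done
```

```text
clock: 10.58
tool_pos: [0.6564, -0.0482, 0.0425]
orientation: [[-0.061, 0.998, 0.0], [0.998, 0.061, 0.0], [0.0, 0.0, -1.0]]
contact_force: [-0.5, -0.9, -2.6]
opening: 0.107
grip_force: 40.0
10.5833 [ 0.6564 -0.0482  0.0425] yaw_y 3.5 z [ 0.  0. -1.] F [-0.5  -0.86 -2.6 ] 0.10697613080279567 39.99894440174103
clock: 11.0
tool_pos: [0.6593, -0.048, 0.0427]
orientation: [[-0.061, 0.998, -0.0], [0.998, 0.061, 0.0], [0.0, -0.0, -1.0]]
contact_force: [0.0, -0.0, -1.4]
opening: 0.107
grip_force: 40.0
11.0 [ 0.6593 -0.048   0.0427] yaw_y 3.5 z [-0.  0. -1.] F [ 0.02 -0.04 -1.37] 0.10690547402198325 39.99893009662628
```

To row units: 0.001 m / 0.2 = 0.005.

```bash
echo '[[0,0.005,0,0,0,0,0],[0,0.005,0,0,0,0,0],[0,0.005,0,0,0,0,0],[0,0,0,0,0,0,0],[0,0,0,0,0,0,0]]' > next.json && python3 shift.py next.json;python3 s.py; echo '[[0,0.005,0,0,0,0,0],[0,0.005,0,0,0,0,0],[0,0.005,0,0,0,0,0],[0,0,0,0,0,0,0],[0,0,0,0,0,0,0]]' > next.json && python3 shift.py next.json;python3 s.py
```

```text
clock: 11.42
tool_pos: [0.6621, -0.0478, 0.0426]
orientation: [[-0.061, 0.998, -0.001], [0.998, 0.061, 0.0], [0.0, -0.001, -1.0]]
contact_force: [-1.4, -0.2, -1.6]
opening: 0.105
grip_force: 40.0
11.4167 [ 0.6621 -0.0478  0.0426] yaw_y 3.5 z [-6.e-04  0.e+00 -1.e+00] F [-1.35 -0.22 -1.65] 0.10499686214422732 39.998799562454224
clock: 11.83
tool_pos: [0.6651, -0.0476, 0.0426]
orientation: [[-0.061, 0.998, -0.001], [0.998, 0.061, 0.0], [0.0, -0.001, -1.0]]
contact_force: [-4.3, -1.0, -0.9]
opening: 0.105
grip_force: 40.0
11.8333 [ 0.6651 -0.0476  0.0426] yaw_y 3.5 z [-6.e-04  0.e+00 -1.e+00] F [-4.33 -0.97 -0.88] 0.10504220441552285 39.99920725822449
```

Contact was made at x of about 0.660 and the force is rising at the spring rate. I go 7 mm further.

To row units: 0.001 m / 0.2 = 0.005.

```bash
echo '[[0,0.005,0,0,0,0,0],[0,0.005,0,0,0,0,0],[0,0.005,0,0,0,0,0],[0,0.005,0,0,0,0,0],[0,0.005,0,0,0,0,0],[0,0.005,0,0,0,0,0],[0,0.005,0,0,0,0,0],[0,0,0,0,0,0,0],[0,0,0,0,0,0,0],[0,0,0,0,0,0,0]]' > next.json && python3 shift.py next.json;python3 s.py
python3 - <<'E'
from m import *
from bench import r, probe_bus, camera
c=camera("side"); X=cloud(c); f=c["frame"].astype(int); cv2.imwrite("pics/side3.png",c["frame"][60:360,100:500,::-1].repeat(2,0).repeat(2,1))
m=box(X,.65,.76,.02,.16,.024,.040)&(f.min(-1)>120); P=X[m]
for y in(.06,.08,.1,.12,.14): q=P[abs(P[:,1]-y)<.01,0]; print(y,q.size and q.min()-(.68142-.0603*y))
m=box(X,.55,.69,0,.15,.087,.1);print(cv2.minEnclosingCircle((X[m][:,:2]*1000).astype(np.float32)))
E
```

```text
clock: 12.67
tool_pos: [0.6713, -0.0473, 0.0426]
orientation: [[-0.061, 0.998, -0.003], [0.998, 0.061, 0.0], [0.0, -0.003, -1.0]]
contact_force: [-8.5, -0.5, 1.9]
opening: 0.105
grip_force: 40.0
12.6667 [ 0.6713 -0.0473  0.0426] yaw_y 3.5 z [-2.6e-03  1.0e-04 -1.0e+00] F [-8.54 -0.46  1.87] 0.10480880848201916 40.000346302986145
0.06 0.012067024801685866
0.08 0.011630008479734388
0.1 0.01204786090320642
0.12 0.011866642061969523
0.14 0.011885432657117612
((612.6259765625, 70.83058166503906), 42.85857391357422)
```

View pics/side3.png

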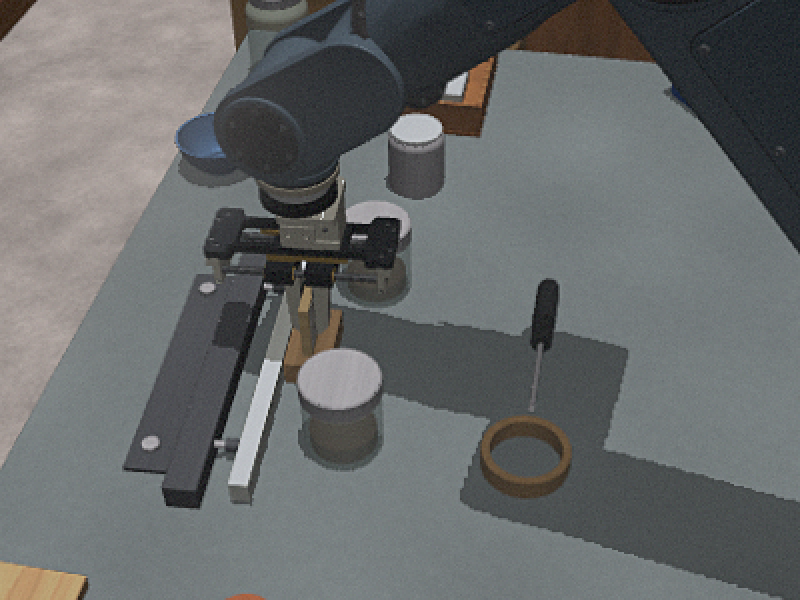

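The bar is pushed in about 11.9 mm and stays parallel, with the stand at (315,340) flush against it and the jars unmoved. I add 0.6 mm and hold for more than 3 s.

To row units: 0.0006 m / 0.2 = 0.003.

```bash
echo '[[0,0.003,0,0,0,0,0],[0,0,0,0,0,0,0],[0,0,0,0,0,0,0],[0,0,0,0,0,0,0],[0,0,0,0,0,0,0],[0,0,0,0,0,0,0],[0,0,0,0,0,0,0],[0,0,0,0,0,0,0],[0,0,0,0,0,0,0],[0,0,0,0,0,0,0],[0,0,0,0,0,0,0],[0,0,0,0,0,0,0],[0,0,0,0,0,0,0],[0,0,0,0,0,0,0],[0,0,0,0,0,0,0],[0,0,0,0,0,0,0],[0,0,0,0,0,0,0],[0,0,0,0,0,0,0],[0,0,0,0,0,0,0],[0,0,0,0,0,0,0]]' > next.json && python3 shift.py next.json
echo '[[0,0,0,0,0,0,0],[0,0,0,0,0,0,0],[0,0,0,0,0,0,0],[0,0,0,0,0,0,0],[0,0,0,0,0,0,0],[0,0,0,0,0,0,0],[0,0,0,0,0,0,0],[0,0,0,0,0,0,0],[0,0,0,0,0,0,0],[0,0,0,0,0,0,0],[0,0,0,0,0,0,0],[0,0,0,0,0,0,0],[0,0,0,0,0,0,0],[0,0,0,0,0,0,0],[0,0,0,0,0,0,0],[0,0,0,0,0,0,0],[0,0,0,0,0,0,0],[0,0,0,0,0,0,0],[0,0,0,0,0,0,0],[0,0,0,0,0,0,0]]' > next.json && python3 shift.py next.json
echo '[[0,0,0,0,0,0,0],[0,0,0,0,0,0,0],[0,0,0,0,0,0,0],[0,0,0,0,0,0,0],[0,0,0,0,0,0,0],[0,0,0,0,0,0,0],[0,0,0,0,0,0,0],[0,0,0,0,0,0,0],[0,0,0,0,0,0,0],[0,0,0,0,0,0,0],[0,0,0,0,0,0,0],[0,0,0,0,0,0,0],[0,0,0,0,0,0,0],[0,0,0,0,0,0,0],[0,0,0,0,0,0,0]]' > next.json && python3 shift.py next.json
python3 s.py
python3 - <<'E'
from m import *
from bench import r, probe_bus, camera
c=camera("side"); X=cloud(c); f=c["frame"].astype(int)
m=box(X,.65,.76,.02,.16,.024,.040)&(f.min(-1)>120); P=X[m]
print([round(P[abs(P[:,1]-y)<.01,0].min()-(.68142-.0603*y),4) for y in(.06,.08,.1,.12,.14)])
hsv=cv2.cvtColor(c["frame"],cv2.COLOR_RGB2HSV)
for lo,hi in((.022,.038),(.08,.1)):
    m=(hsv[...,1]>60)&(hsv[...,0]<35)&box(X,.6,.73,-.15,.06,lo,hi); print(rect(X[m]),m.sum(),X[m][:,2].mean())
E
```

```text
clock: 14.38
tool_pos: [0.6718, -0.0472, 0.0426]
orientation: [[-0.061, 0.998, -0.003], [0.998, 0.061, 0.0], [0.0, -0.003, -1.0]]
contact_force: [-9.9, 0.2, 3.2]
opening: 0.106
grip_force: 40.0
clock: 16.05
tool_pos: [0.6718, -0.0472, 0.0426]
orientation: [[-0.061, 0.998, -0.003], [0.998, 0.061, 0.0], [0.0, -0.003, -1.0]]
contact_force: [-9.2, 0.1, 3.8]
opening: 0.103
grip_force: 40.0
clock: 17.3
tool_pos: [0.6718, -0.0472, 0.0426]
orientation: [[-0.061, 0.998, -0.003], [0.998, 0.061, 0.0], [0.0, -0.003, -1.0]]
contact_force: [-8.6, -1.0, 2.7]
opening: 0.11
grip_force: 40.0
17.3 [ 0.6718 -0.0472  0.0426] yaw_y 3.5 z [-2.8e-03  1.0e-04 -1.0e+00] F [-8.62 -1.    2.72] 0.11038654827727411 40.00036954879761
[np.float64(0.0119), np.float64(0.0123), np.float64(0.0125), np.float64(0.012), np.float64(0.0111)]
(array([671.1, -47.3]), array([50.3, 96.9]), np.float32(92.5)) 336 0.03079249713439213
(array([671.4, -31.4]), array([13.6, 38.6]), np.float32(103.5)) 92 0.0932205314371578
```

The hold has lasted 4.6 s at about 9–10 N, with the stand steady, square and upright, so I hand in.

```bash
python3 -c "
from bench import r, probe_bus, camera
print(r.sign_off())"
```

```text
the job is handed in; nothing more can be done
None
```

The job is handed in, verdict not shown: the wide stand is upright between the jars, square against the bar, held over 4 s at about 9–10 N (bar in about 12 mm) and still gripped, with nothing else seen to move.

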